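Clamp a model hall in the glue-up jig

ROBOT

A 6-joint arm with a two-finger parallel gripper is mounted at the origin on the work surface. World frame = base frame: x ahead of the robot, y to its left, z up, the work surface at z = 0. Lengths are in mm, angles in rad, forces in N, time in s.
With the tool pointing down it reaches from about 325 to 850 mm from the base axis. Payload 15.5 kg.
Tool frame: the origin (TCP) lies at the very end of the fingers, on their centre line; the grasp point (between the pads) lies 19 mm behind it (bot.grip_point_offset is the distance from the TCP to the grasp point, in mm); z points along the fingers, y is the line along which they close (so a half turn about z gives the same grasp; the last joint's range is limited). The gripper opens to 91 mm and grips with 3 to 60 N. Pads are 32 mm wide; open, the fingers measure 118 mm over their backs; the gripper's body (76 mm by 178 mm) begins 60 mm behind the grasp point.
Start: joints at [-1.22, 0.494, 1.345, -0, 1.302, -0.096], TCP at [270.052, -563.647, 213.915] pointing down, gripper open.
Joint ranges: [-2.91, 2.91], [-0.82, 2.16], [0.22, 2.67], [-1.22, 4.37], [0.12, 2.79], [-3.08, 3.08]. Speed limits (rad/s): [1.89, 1.89, 2.57, 3.01, 3.01, 3.01].

INTERFACE

Orientations are given as a rotation vector (axis times angle).
In Python, from cell import sensors, vision, sign_off, bot gives the robot as it stands.
- The arm moves only by the shell command python3 -m inch 'ROWS'. ROWS is JSON, a list of rows, each an object with "offset": the shift along the tool's x, y, z in cm, a list of three; "angular": the turn, a rotation vector about the tool's x, y, z in rad, a list of three; "jaw": the closure, from 0 (fully open) to 1 (shut). A call has 1 to 20 rows; each row is the pose to reach, as a shift and turn from the pose commanded when the call began, along the tool's axes at that moment; what a row does not reach only later rows make up. A row lasts 1/12 s, in which the tool goes at most 41.7 mm and 7.16 degrees, less where a joint would pass 70% of its speed; a pose out of reach is approached as far as the arm can. A call with a gripper value outside its range is refused whole. The fingers move at their own pace and stop on an object; the grip force is fixed at half the most. Time passes only in rows, so rows that repeat a pose let the fingers close. It gives the time, the measured TCP pose, the force, the opening and the grip force at its end, in the units of the state.
- sensors.get_obs(): the state, without advancing time (a new reading comes with each control period).
- vision.get_image(name): name is "side" or "top"; returns the picture (400x640x3 uint8, red, green, blue); there is no depth.
- vision.camera_params(name): a dict with "fx", "fy", "cx", "cy" (pixels), "dist" ([k1, k2, p1, p2, k3] as OpenCV has them; the pictures are not rectified), "R" (3x3) and "t" (3): a world point X has camera coordinates R X + t. Camera axes: x right, y down, z forward; pixel columns grow to the right and rows downward; lengths in mm; the calibration is good to about 2 mm. A picture is of the moment at which its call begins. camera_params takes no time and is no camera call.
- sign_off(): hands the job in; it is judged then, once.
The state is a dict: "clock": time; "qpos": joint angles; "joint_vel": joint speeds; "joint_efforts": joint torques, N m; "tcp_pos": TCP position; "tool_rot": TCP orientation; "wrist_force": force on the tool from outside, world axes, zero at the start; "moment": the same for the moment, N m; "opening": finger opening in mm; "gripper_force": force on a finger pad.
Only numpy, scipy, OpenCV 4.12 (cv2) and the standard library are available. Lean on these libraries where they do the work, as an engineer would, in place of code of your own. Each camera call takes 0.05 s, during which the arm holds its last target. There are 200 camera calls.

TASK

Take the long gabled hall, the longest of the three loose grey model houses on the desk, and stand it upright on the glue-up jig, between the fence and the sliding jaw and roughly centred along the fence, with a long wall facing the fence. Slide the jaw towards the fence by its post until you feel it stop, so that the hall sits square and snug against both jaw and fence, without crushing it, and leave the jaw there.

Things in the scene. Friction and masses are not known exactly. Their poses are not given: they have to be found in the camera images.
- hall: the long hall: a grey plastic model house with a pitched roof and stepped gables, 110 mm long (its x), 50 mm wide (its y, the two long walls, upright and flat up to 36 mm), 58 mm high over the gables, about 0.13 kg. Origin: centre of its underside, z up. It starts upright on the desk. Two other loose grey pieces, a shorter house (60 mm long) and a square tower (114 mm high), stand 0.1 m or more away and are not wanted. Either long wall may face the fence.
- fence: the fixed wooden fence of the jig: a bar 120 mm long (its x), 20 mm thick (its y), 24 mm high, with two dark screw knobs on top reaching 31 mm. Origin: centre of its underside, on the top face of the jig's white board (8 mm thick, 150 mm by 310 mm), z up. Its working face, 10 mm from the origin towards its -y, looks at the jaw. It cannot be moved and is set nearer or farther along the board from job to job, so where the jaw stops differs.
- jaw (a joint): travel of the sliding jaw in m along the fence's +y, towards the fence; 0 is wide open, its own end (0.17) lies beyond where the hall stops it. It slides at about 3 to 5 N and stays where left. With the hall pinched, the jaw's cork pad yields (2.5 N per mm, at most 7 mm) and the force climbs: 10 to 15 N in all is a good stop; over 50 N on the hall crushes it. Let go, it springs back about 1 to 2 mm.
- jaw_post (a point): centre of the top of the jaw's aluminium post, 24 mm square, 45 mm tall, to be gripped or pushed from above; 79 mm above the desk, axes as the fence's. The post stands on the wooden jaw bar (120 mm along x, 30 mm along y with its cork pad, top 34 mm above the desk); the pressing face lies 15 mm from this point towards the fence (+y), opposite the fence and at least 130 mm from it at the start.

How it is judged (in metres and radians):
On the way:
1. the hall stands upright on the jig's board between fence and jaw (y of hall in the frame of fence between -0.17 and -0.03 m and y of hall in the frame of jaw_post above 0.028 m and x of hall in the frame of fence between -0.04 and 0.04 m and z of hall in the frame of fence below 0.006 m and angle between hall's own z axis and vertical below 0.12 rad), for 0.2 s.
At the end, for the whole second after the job is handed in: The hall stands upright (within 6 degrees) on the jig's board, a long wall along the fence (within 8 degrees), its middle within 30 mm of the fence's middle lengthwise, with at most 7 mm left between hall and fence and between hall and jaw; hall and jaw are at rest (y of hall in the frame of fence between -0.042 and -0.03 m and y of hall in the frame of jaw_post between 0.028 and 0.047 m and x of hall in the frame of fence between -0.03 and 0.03 m and z of hall in the frame of fence below 0.006 m and angle between hall's own z axis and vertical below 0.1 rad and angle between the x axis of hall and the x axis of fence, either way round below 0.14 rad and linear speed of hall below 0.01 m/s and velocity of joint jaw between -0.01 and 0.01 m/s); the robot touches nothing.
It fails at once if the hall is crushed: more than 50 N between jaw and hall (contact force between jaw and hall above 50 N).
It also fails if it takes over 50 s, if anything falls off the work surface, if the arm or the gripper's body presses on something with over 40 N, if the wrist force passes 120 N, or if a joint passes its speed limit or range.

## Working session

There is one attempt and no reset: what is moved stays moved. The work goes in short steps, Python scripts to look and compute and a shell command to move; the robot and the scene stay as the last step left them, time stands still between calls to the robot, and variables do not carry over. Pictures are saved under pics/ and viewed, at most 10 in all, crops included, and the job is handed in when it is done.

```bash
mkdir -p pics
python3 - <<'E'
from cell import sensors, vision
import cv2
for n in("top","side"):
    cv2.imwrite(f"pics/{n}0.png",vision.get_image(n)[:,:,::-1]); p=vision.camera_params(n); print(n,p)
o=sensors.get_obs();print(o["tcp_pos"],o["tool_rot"],o["opening"],o["clock"])
E
```

```text
top {'fx': 405.5168183587956, 'fy': 405.5168183587956, 'cx': 317.2710953315395, 'cy': 206.73179213629106, 'dist': array([-0.04330264,  0.        ,  0.        ,  0.        ,  0.        ]), 'R': array([[-0.02194166, -0.99954835, -0.02053413],
       [-0.99182868,  0.02434491, -0.12523259],
       [ 0.12567593,  0.01761853, -0.99191489]]), 't': array([ -8.73501702, 561.37484903, 968.85567377])}
side {'fx': 419.8948927766729, 'fy': 419.8948927766729, 'cx': 319.19387472090676, 'cy': 198.28799758280783, 'dist': array([-0.01112888,  0.        ,  0.        ,  0.        ,  0.        ]), 'R': array([[-0.99828665, -0.05632231, -0.01586096],
       [-0.02241603,  0.61850729, -0.78545926],
       [ 0.054049  , -0.78375795, -0.61871009]]), 't': array([542.81106197,  95.86458907, 804.62477045])}
[ 269.93852601 -563.3123131   213.38176574] [-3.06241405e+00 -6.95781684e-01  1.81626158e-04] 91.64021824607605 0.1
```

View pics/top0.png

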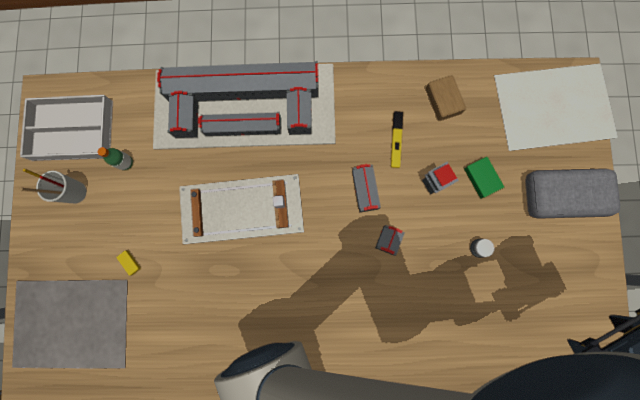

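View pics/side0.png

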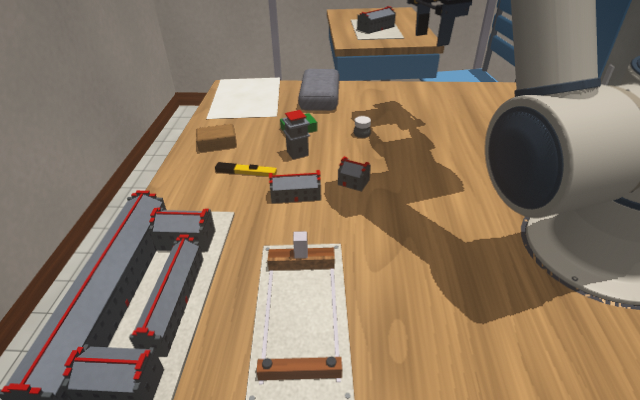

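The top view shows the hall around (367,188), the short house at (390,240), and the tower at (440,178). The jig is at (240,209), with its fence at (197,212) and its jaw and post at (280,203). I'll enlarge this area to measure it.

Run:
```python
import cv2
a=cv2.imread("pics/top0.png")[155:255,175:415];cv2.imwrite("pics/tc.png",cv2.resize(a,(792,330),interpolation=cv2.INTER_CUBIC))
b=cv2.imread("pics/side0.png")[160:400,230:380];cv2.imwrite("pics/sc.png",cv2.resize(b,(375,600),interpolation=cv2.INTER_CUBIC))
```

```text
(no output)
```

View pics/tc.png

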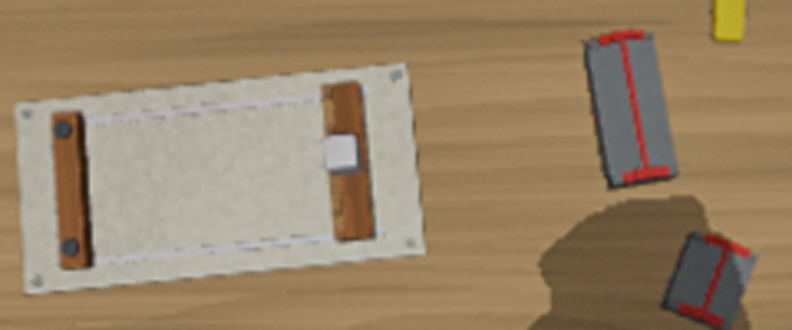

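View pics/sc.png

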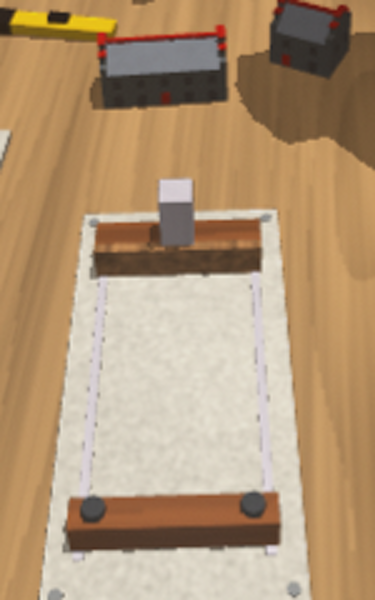

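The crops show the hall's ridge from (620,36) to (648,174), the fence knobs at (63,130) and (69,247), and the post top at (341,152), all in crop pixels. Next I'll convert these to world positions.

```bash
cat > h.py <<'E'
import numpy as np, cv2
from cell import vision
def w(n,uv,z):
    p=vision.camera_params(n);K=np.array([[p['fx'],0,p['cx']],[0,p['fy'],p['cy']],[0,0,1]])
    q=cv2.undistortPoints(np.float64([[uv]]),K,np.array(p['dist']))[0,0]
    R,t=np.array(p['R']),np.array(p['t']);d=R.T@[q[0],q[1],1];c=-R.T@t
    return c+d*(z-c[2])/d[2]
def proj(n,P):
    p=vision.camera_params(n);K=np.array([[p['fx'],0,p['cx']],[0,p['fy'],p['cy']],[0,0,1]])
    return cv2.projectPoints(np.float64(P).reshape(-1,3),cv2.Rodrigues(np.array(p['R']))[0],np.array(p['t']),K,np.array(p['dist']))[0][:,0]
E
python3 - <<'E'
from h import *
T=lambda u,v:((u+.5)/3.3-.5+175,(v+.5)/3.3-.5+155)
S=lambda u,v:((u+.5)/2.5-.5+230,(v+.5)/2.5-.5+160)
def show(k,n,f,pts,z):
    P=np.array([w(n,f(*q),z) for q in pts])[:,:2];d=P[-1]-P[0]
    print(k,n,P.round(1).tolist(),'mean',P.mean(0).round(1),'ang',np.degrees(np.arctan2(d[1],d[0])).round(1))
show('ridge','top',T,[(620,36),(648,174)],56)
show('knobs','top',T,[(63,130),(69,247)],39)
show('fencetop','top',T,[(52,113),(80,111),(90,266),(62,268)],32)
show('board','top',T,[(15,103),(405,64),(425,254),(27,294)],8)
show('post','top',T,[(341,152)],79)
show('ridge','side',S,[(100,40),(222,32)],57)
show('knobs','side',S,[(92,506),(253,501)],39)
show('board','side',S,[(83,212),(276,210)],8)
show('post','side',S,[(176,184)],79)
show('hallbase','side',S,[(105,108),(226,101)],0)
E
```

```text
ridge top [[657.4, -135.4], [553.6, -152.1]] mean [ 605.5 -143.7] ang -170.8
knobs top [[600.1, 286.6], [511.2, 280.5]] mean [555.6 283.5] ang -176.1
fencetop top [[614.7, 297.6], [615.7, 275.9], [497.0, 266.6], [496.0, 287.9]] mean [555.8 282. ] ang -175.3
board top [[627.8, 335.4], [650.5, 28.0], [502.0, 15.0], [477.9, 322.9]] mean [564.5 175.3] ang -175.2
post top [[572.2, 70.5]] mean [572.2  70.5] ang 0.0
ridge side [[658.5, -138.2], [553.0, -153.9]] mean [ 605.8 -146. ] ang -171.5
knobs side [[600.9, 287.6], [510.8, 280.3]] mean [555.9 283.9] ang -175.3
board side [[651.9, 24.0], [502.1, 15.8]] mean [577.   19.9] ang -176.8
post side [[572.3, 65.2]] mean [572.3  65.2] ang 0.0
hallbase side [[655.6, -114.7], [549.0, -128.6]] mean [ 602.3 -121.6] ang -172.6
```

The two cameras agree. The hall is at (605.6,-145), yaw 8.7°. The fence is at (556,283.5), yaw 4.5°, and the post is at (572,68). Moving above the hall.

```bash
python3 -m inch '[{"offset":[24,-11.6,4],"angular":[0,0,0.15],"jaw":0},{"offset":[24,-11.6,4],"angular":[0,0,0.15],"jaw":0},{"offset":[24,-11.6,4],"angular":[0,0,0.15],"jaw":0},{"offset":[24,-11.6,4],"angular":[0,0,0.15],"jaw":0},{"offset":[24,-11.6,4],"angular":[0,0,0.15],"jaw":0},{"offset":[48.3,-23.2,9],"angular":[0,0,0.295],"jaw":0},{"offset":[48.3,-23.2,9],"angular":[0,0,0.295],"jaw":0},{"offset":[48.3,-23.2,9],"angular":[0,0,0.295],"jaw":0},{"offset":[48.3,-23.2,9],"angular":[0,0,0.295],"jaw":0},{"offset":[48.3,-23.2,9],"angular":[0,0,0.295],"jaw":0},{"offset":[48.3,-23.2,9],"angular":[0,0,0.295],"jaw":0},{"offset":[48.3,-23.2,9],"angular":[0,0,0.295],"jaw":0},{"offset":[48.3,-23.2,9],"angular":[0,0,0.295],"jaw":0},{"offset":[48.3,-23.2,9],"angular":[0,0,0.295],"jaw":0},{"offset":[48.3,-23.2,9],"angular":[0,0,0.295],"jaw":0},{"offset":[48.3,-23.2,9],"angular":[0,0,0.295],"jaw":0},{"offset":[48.3,-23.2,9],"angular":[0,0,0.295],"jaw":0},{"offset":[48.3,-23.2,9],"angular":[0,0,0.295],"jaw":0}]'
python3 - <<'E'
from h import *
from cell import sensors
from scipy.spatial.transform import Rotation as R
im=vision.get_image("side")[:,:,::-1].copy()
o=sensors.get_obs();X=R.from_rotvec(o["tool_rot"]).as_matrix();print(X.round(3).tolist(),o["tcp_pos"])
cv2.imwrite("pics/s1.png",cv2.resize(im[80:240,200:400],(750,600)))
E
```

```text
clock: 1.6
tcp_pos: [604.8, -146.9, 124.2]
tool_rot: [3.133, 0.236, -0.0]
wrist_force: [0.8, -0.8, -0.5]
opening: 91.1
gripper_force: 0.0
[[0.989, 0.15, 0.0], [0.15, -0.989, -0.0], [0.0, 0.0, -1.0]] [ 604.84007209 -146.94523794  124.21546957]
```

View pics/s1.png

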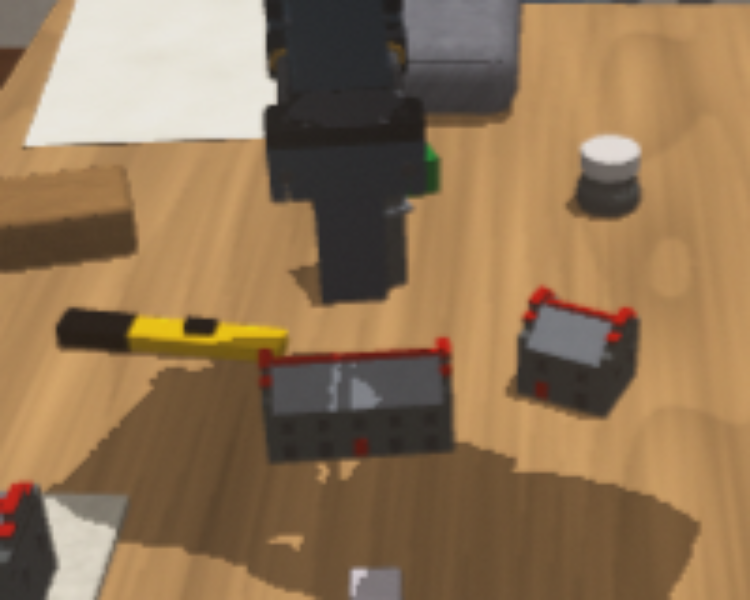

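The fingers (about column 355) are centred over the hall (about 357) with matching yaw. Descending and closing.

```bash
python3 -m inch '[{"offset":[0,-0.1,3],"angular":[0,0,0],"jaw":0},{"offset":[0,-0.1,6],"angular":[0,0,0],"jaw":0},{"offset":[0,-0.1,8],"angular":[0,0,0],"jaw":0},{"offset":[0,-0.1,10],"angular":[0,0,0],"jaw":0},{"offset":[0,-0.1,11],"angular":[0,0,0],"jaw":0},{"offset":[0,-0.1,11.8],"angular":[0,0,0],"jaw":0},{"offset":[0,-0.1,11.8],"angular":[0,0,0],"jaw":0},{"offset":[0,-0.1,11.8],"angular":[0,0,0],"jaw":1},{"offset":[0,-0.1,11.8],"angular":[0,0,0],"jaw":1},{"offset":[0,-0.1,11.8],"angular":[0,0,0],"jaw":1},{"offset":[0,-0.1,11.8],"angular":[0,0,0],"jaw":1},{"offset":[0,-0.1,11.8],"angular":[0,0,0],"jaw":1},{"offset":[0,-0.1,11.8],"angular":[0,0,0],"jaw":1},{"offset":[0,-0.1,11.8],"angular":[0,0,0],"jaw":1},{"offset":[0,-0.1,11.8],"angular":[0,0,0],"jaw":1},{"offset":[0,-0.1,11.8],"angular":[0,0,0],"jaw":1}]'
```

```text
clock: 2.98
tcp_pos: [605.4, -144.7, 6.2]
tool_rot: [3.132, 0.238, 0.0]
wrist_force: [-1.4, 1.2, 6.1]
opening: 50.4
gripper_force: 30.0
```

```bash
python3 -m inch '[{"offset":[0,0,-2],"angular":[0,0,0],"jaw":1},{"offset":[0,0,-5],"angular":[0,0,0],"jaw":1},{"offset":[0,0,-9],"angular":[0,0,0],"jaw":1},{"offset":[0,-2,-12],"angular":[0,0,0],"jaw":1},{"offset":[0,-5,-14],"angular":[0,0,0],"jaw":1},{"offset":[0,-8.5,-14],"angular":[0,0,0],"jaw":1},{"offset":[0.5,-12,-14],"angular":[0,0,0.075],"jaw":1},{"offset":[1,-15.5,-14],"angular":[0,0,0.075],"jaw":1},{"offset":[1,-19,-14],"angular":[0,0,0.075],"jaw":1},{"offset":[1,-22.5,-14],"angular":[0,0,0.075],"jaw":1},{"offset":[1,-26,-14],"angular":[0,0,0.075],"jaw":1},{"offset":[1,-29.5,-14],"angular":[0,0,0.075],"jaw":1},{"offset":[1,-32.5,-13],"angular":[0,0,0.075],"jaw":1},{"offset":[1,-35,-11],"angular":[0,0,0.075],"jaw":1},{"offset":[1,-35.6,-8],"angular":[0,0,0.075],"jaw":1},{"offset":[1,-35.6,-5],"angular":[0,0,0.075],"jaw":1},{"offset":[1,-35.6,-4],"angular":[0,0,0.075],"jaw":1},{"offset":[1,-35.6,-4],"angular":[0,0,0.075],"jaw":1},{"offset":[1,-35.6,-4],"angular":[0,0,0.075],"jaw":1}]'
python3 - <<'E'
from h import *
im=vision.get_image("side")[:,:,::-1].copy()
cv2.imwrite("pics/s2.png",cv2.resize(im[160:400,220:420],(500,600)))
E
```

```text
clock: 4.57
tcp_pos: [561.5, 208.4, 46.3]
tool_rot: [3.139, 0.12, -0.001]
wrist_force: [1.2, -0.9, -0.7]
opening: 49.7
gripper_force: 30.0
```

View pics/s2.png

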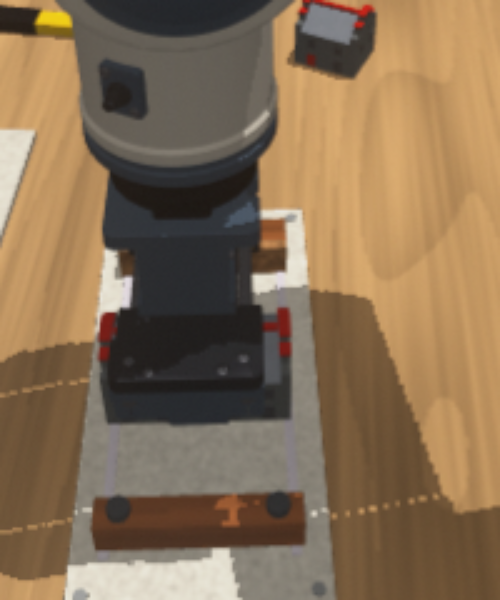

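The side view shows the held hall level, between jaw and fence. Its gables at columns 103 and 288 (middle 196) line up with the fence knobs (middle 198). Lowering it and releasing.

```bash
python3 -m inch '[{"offset":[0,0,1.5],"angular":[0,0,0],"jaw":1},{"offset":[0,0,2.5],"angular":[0,0,0],"jaw":1},{"offset":[0,0,2.9],"angular":[0,0,0],"jaw":1},{"offset":[0,0,3.1],"angular":[0,0,0],"jaw":1},{"offset":[0,0,3.2],"angular":[0,0,0],"jaw":1},{"offset":[0,0,3.2],"angular":[0,0,0],"jaw":1}]'
python3 -m inch '[{"offset":[0,0,0],"angular":[0,0,0],"jaw":0.2},{"offset":[0,0,0],"angular":[0,0,0],"jaw":0.2},{"offset":[0,0,0],"angular":[0,0,0],"jaw":0.1},{"offset":[0,0,0],"angular":[0,0,0],"jaw":0.1},{"offset":[0,0,0],"angular":[0,0,0],"jaw":0.1},{"offset":[0,0,0],"angular":[0,0,0],"jaw":0.1},{"offset":[0,0,0],"angular":[0,0,0],"jaw":0.1}]'
```

```text
clock: 5.12
tcp_pos: [561.6, 208.7, 14.3]
tool_rot: [-3.139, -0.12, -0.001]
wrist_force: [-1.0, 0.1, -0.7]
opening: 49.5
gripper_force: 30.0
clock: 5.7
tcp_pos: [561.3, 208.7, 13.9]
tool_rot: [-3.139, -0.121, -0.0]
wrist_force: [0.6, -1.0, 1.5]
opening: 81.8
gripper_force: 0.0
```

```bash
python3 -m inch '[{"offset":[0,0,-2],"angular":[0,0,0],"jaw":0.1},{"offset":[0,0,-5],"angular":[0,0,0],"jaw":0.1},{"offset":[0,0,-9],"angular":[0,0,0],"jaw":0.1},{"offset":[0,0,-12],"angular":[0,0,0],"jaw":0.1},{"offset":[0,3,-12],"angular":[0,0,0],"jaw":1},{"offset":[0,7,-12],"angular":[0,0,0],"jaw":1},{"offset":[0,11,-12],"angular":[0,0,0],"jaw":1},{"offset":[0,15,-12],"angular":[0,0,0],"jaw":1},{"offset":[0,18.4,-12],"angular":[0,0,0],"jaw":1},{"offset":[0,18.4,-12],"angular":[0,0,0],"jaw":1},{"offset":[0,18.4,-12],"angular":[0,0,0],"jaw":1},{"offset":[0,18.4,-12],"angular":[0,0,0],"jaw":1},{"offset":[0,18.4,-12],"angular":[0,0,0],"jaw":1},{"offset":[0,18.4,-12],"angular":[0,0,0],"jaw":1}]'
python3 - <<'E'
from h import *
im=vision.get_image("side")[:,:,::-1].copy()
cv2.imwrite("pics/s3.png",cv2.resize(im[160:400,220:420],(500,600)))
im=vision.get_image("top")[:,:,::-1].copy()
cv2.imwrite("pics/t3.png",cv2.resize(im[160:260,170:330],(800,500)))
E
```

```text
clock: 6.87
tcp_pos: [575.3, 26.4, 133.9]
tool_rot: [-3.139, -0.123, 0.0]
wrist_force: [0.3, 0.4, -0.4]
opening: 18.4
gripper_force: 0.0
```

View pics/s3.png

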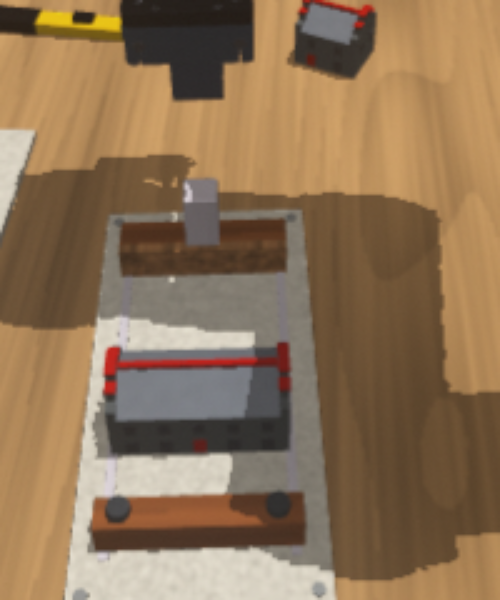

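The hall stands upright, square and centred on the board, and the closed fingers are above and behind the post. Lowering, then pushing up to the post.

```bash
python3 -m inch '[{"offset":[0,0,2],"angular":[0,0,0],"jaw":1},{"offset":[0,0,5],"angular":[0,0,0],"jaw":1},{"offset":[0,0,7.5],"angular":[0,0,0],"jaw":1},{"offset":[0,0,8.5],"angular":[0,0,0],"jaw":1},{"offset":[0,0,8.5],"angular":[0,0,0],"jaw":1},{"offset":[0,-0.5,8.5],"angular":[0,0,0],"jaw":1},{"offset":[0,-0.8,8.5],"angular":[0,0,0],"jaw":1},{"offset":[0,-1.1,8.5],"angular":[0,0,0],"jaw":1},{"offset":[0,-1.4,8.5],"angular":[0,0,0],"jaw":1},{"offset":[0,-1.7,8.5],"angular":[0,0,0],"jaw":1},{"offset":[0,-2.0,8.5],"angular":[0,0,0],"jaw":1},{"offset":[0,-2.3,8.5],"angular":[0,0,0],"jaw":1},{"offset":[0,-2.6,8.5],"angular":[0,0,0],"jaw":1},{"offset":[0,-2.9,8.5],"angular":[0,0,0],"jaw":1},{"offset":[0,-3.2,8.5],"angular":[0,0,0],"jaw":1}]'
```

```text
clock: 8.22
tcp_pos: [573.1, 57.2, 49.0]
tool_rot: [3.139, 0.121, 0.0]
wrist_force: [-0.5, -2.9, 2.8]
opening: 0.7
gripper_force: 1.9
```

```bash
python3 -m inch '[{"offset":[0,-0.6,0],"angular":[0,0,0],"jaw":1},{"offset":[0,-1.2,0],"angular":[0,0,0],"jaw":1},{"offset":[0,-1.8,0],"angular":[0,0,0],"jaw":1},{"offset":[0,-2.4,0],"angular":[0,0,0],"jaw":1},{"offset":[0,-3,0],"angular":[0,0,0],"jaw":1},{"offset":[0,-3.6,0],"angular":[0,0,0],"jaw":1},{"offset":[0,-4.2,0],"angular":[0,0,0],"jaw":1},{"offset":[0,-4.8,0],"angular":[0,0,0],"jaw":1},{"offset":[0,-5.4,0],"angular":[0,0,0],"jaw":1},{"offset":[0,-6,0],"angular":[0,0,0],"jaw":1},{"offset":[0,-6.5,0],"angular":[0,0,0],"jaw":1},{"offset":[0,-7,0],"angular":[0,0,0],"jaw":1},{"offset":[0,-7.5,0],"angular":[0,0,0],"jaw":1},{"offset":[0,-8,0],"angular":[0,0,0],"jaw":1},{"offset":[0,-8.5,0],"angular":[0,0,0],"jaw":1},{"offset":[0,-9,0],"angular":[0,0,0],"jaw":1},{"offset":[0,-9.5,0],"angular":[0,0,0],"jaw":1},{"offset":[0,-10,0],"angular":[0,0,0],"jaw":1},{"offset":[0,-10.5,0],"angular":[0,0,0],"jaw":1},{"offset":[0,-10.8,0],"angular":[0,0,0],"jaw":1}]'
```

```text
clock: 9.88
tcp_pos: [564.5, 165.5, 48.9]
tool_rot: [-3.139, -0.121, 0.0]
wrist_force: [0.5, -4.1, 2.6]
opening: 0.0
gripper_force: 2.1
```

```bash
python3 -m inch '[{"offset":[0,-0.2,0],"angular":[0,0,0],"jaw":1},{"offset":[0,-0.4,0],"angular":[0,0,0],"jaw":1},{"offset":[0,-0.6,0],"angular":[0,0,0],"jaw":1},{"offset":[0,-0.8,0],"angular":[0,0,0],"jaw":1},{"offset":[0,-1.0,0],"angular":[0,0,0],"jaw":1},{"offset":[0,-1.0,0],"angular":[0,0,0],"jaw":1}]'
```

```text
clock: 10.38
tcp_pos: [563.8, 175.1, 48.8]
tool_rot: [-3.139, -0.121, 0.0]
wrist_force: [-0.1, -1.6, 0.6]
opening: 0.9
gripper_force: 0.6
```

Now small steps until the force rises.

```bash
for i in 1; do python3 -m inch '[{"offset":[0,-0.15,0],"angular":[0,0,0],"jaw":1},{"offset":[0,-0.3,0],"angular":[0,0,0],"jaw":1},{"offset":[0,-0.4,0],"angular":[0,0,0],"jaw":1}]'; done
```

```text
clock: 10.63
tcp_pos: [563.5, 178.8, 48.8]
tool_rot: [3.139, 0.12, -0.0]
wrist_force: [-1.4, -3.4, 2.1]
opening: 0.0
gripper_force: 2.0
```

```bash
python3 -m inch '[{"offset":[0,-0.1,0],"angular":[0,0,0],"jaw":1},{"offset":[0,-0.2,0],"angular":[0,0,0],"jaw":1},{"offset":[0,-0.2,0],"angular":[0,0,0],"jaw":1}]'
```

```text
clock: 10.88
tcp_pos: [563.4, 181.0, 48.9]
tool_rot: [-3.139, -0.121, 0.0]
wrist_force: [-1.3, -1.8, 0.6]
opening: 0.8
gripper_force: 1.1
```

```bash
python3 -m inch '[{"offset":[0,-0.1,0],"angular":[0,0,0],"jaw":1},{"offset":[0,-0.2,0],"angular":[0,0,0],"jaw":1}]'
```

```text
clock: 11.05
tcp_pos: [563.2, 182.8, 48.9]
tool_rot: [3.139, 0.12, -0.0]
wrist_force: [-1.0, -3.3, 1.1]
opening: 0.4
gripper_force: 1.9
```

```bash
python3 -m inch '[{"offset":[0,-0.1,0],"angular":[0,0,0],"jaw":1},{"offset":[0,-0.2,0],"angular":[0,0,0],"jaw":1}]'
```

```text
clock: 11.22
tcp_pos: [563.1, 184.8, 48.9]
tool_rot: [3.139, 0.121, -0.0]
wrist_force: [-1.2, -4.5, 1.0]
opening: 0.1
gripper_force: 1.9
```

```bash
python3 -m inch '[{"offset":[0,-0.1,0],"angular":[0,0,0],"jaw":1},{"offset":[0,-0.2,0],"angular":[0,0,0],"jaw":1}]'
```

```text
clock: 11.38
tcp_pos: [562.9, 186.9, 48.9]
tool_rot: [3.139, 0.121, -0.0]
wrist_force: [-0.9, -3.3, 0.6]
opening: 0.6
gripper_force: 1.8
```

```bash
python3 -m inch '[{"offset":[0,-0.1,0],"angular":[0,0,0],"jaw":1},{"offset":[0,-0.15,0],"angular":[0,0,0],"jaw":1}]'
```

```text
clock: 11.55
tcp_pos: [562.8, 188.3, 48.9]
tool_rot: [3.139, 0.121, -0.0]
wrist_force: [-1.3, -5.0, 1.1]
opening: 0.5
gripper_force: 2.5
```

```bash
python3 -m inch '[{"offset":[0,-0.1,0],"angular":[0,0,0],"jaw":1},{"offset":[0,-0.15,0],"angular":[0,0,0],"jaw":1}]'
```

```text
clock: 11.72
tcp_pos: [562.7, 189.5, 48.9]
tool_rot: [3.139, 0.121, -0.0]
wrist_force: [0.1, -8.7, 0.8]
opening: 0.4
gripper_force: 3.9
```

Run:
```python
from h import *
im=vision.get_image("side")[:,:,::-1].copy()
cv2.imwrite("pics/s4.png",cv2.resize(im[160:400,220:420],(500,600)))
```

```text
(no output)
```

View pics/s4.png

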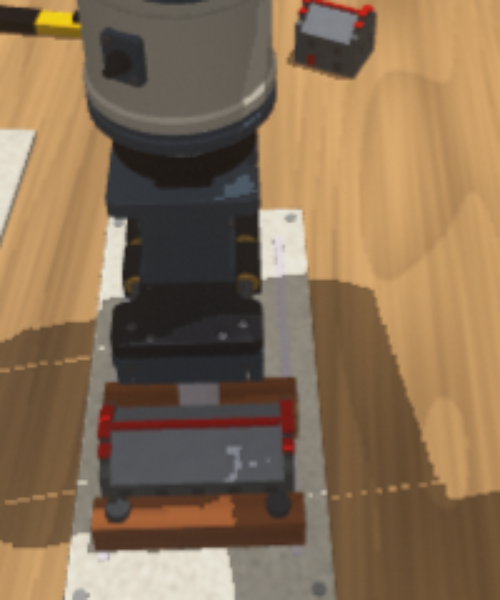

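The hall is up against the fence (knobs at row 508) with the jaw behind it (row 390), and the force is rising. One or two more millimetres.

```bash
python3 -m inch '[{"offset":[0,-0.08,0],"angular":[0,0,0],"jaw":1},{"offset":[0,-0.15,0],"angular":[0,0,0],"jaw":1}]'
```

```text
clock: 11.93
tcp_pos: [562.6, 190.7, 48.9]
tool_rot: [3.138, 0.121, -0.0]
wrist_force: [-0.2, -13.1, 1.1]
opening: 0.5
gripper_force: 6.7
```

The force has climbed to 13 N, a clear stop. Backing off and rising.

```bash
python3 -m inch '[{"offset":[0,0.3,0],"angular":[0,0,0],"jaw":1},{"offset":[0,1,0],"angular":[0,0,0],"jaw":1},{"offset":[0,2.5,0],"angular":[0,0,0],"jaw":1},{"offset":[0,4,0],"angular":[0,0,0],"jaw":1},{"offset":[0,4,-3],"angular":[0,0,0],"jaw":1},{"offset":[0,6,-7],"angular":[0,0,0],"jaw":1},{"offset":[0,9,-10],"angular":[0,0,0],"jaw":1},{"offset":[0,13,-12],"angular":[0,0,0],"jaw":1},{"offset":[0,17,-12],"angular":[0,0,0],"jaw":1},{"offset":[0,20,-12],"angular":[0,0,0],"jaw":1},{"offset":[0,20,-12],"angular":[0,0,0],"jaw":1},{"offset":[0,20,-12],"angular":[0,0,0],"jaw":1}]'
python3 - <<'E'
from h import *
im=vision.get_image("side")[:,:,::-1].copy()
cv2.imwrite("pics/s5.png",cv2.resize(im[160:400,220:420],(500,600)))
E
```

```text
clock: 12.93
tcp_pos: [578.3, -10.1, 169.1]
tool_rot: [-3.139, -0.116, -0.001]
wrist_force: [-0.1, 1.1, -0.1]
opening: 0.3
gripper_force: 0.0
```

View pics/s5.png

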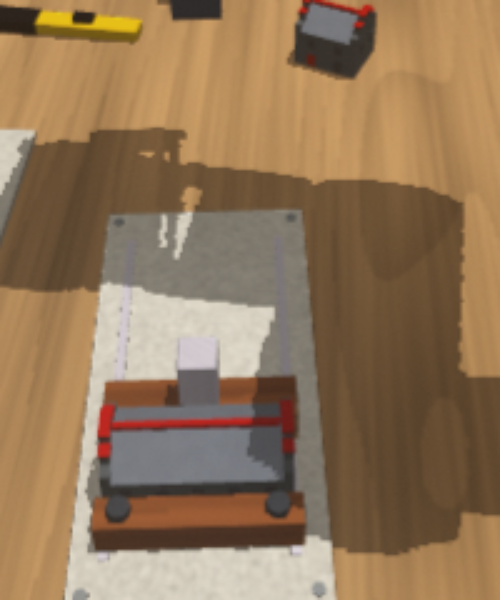

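The hall is snug between fence and jaw, square and centred (gables at columns 105 and 288, knobs at 118 and 278). The arm is clear, so I'm handing in.

```bash
python3 -c "
from cell import sign_off; print(sign_off())"
```

```text
the job is handed in; nothing more can be done
None
```

The hall stands upright on the jig, centred and square between fence and jaw; I pushed the jaw to a stop at about 13 N, left it there, backed the arm clear and handed the job in at about 13 s, with no verdict returned.

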